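# Book the next sieving job by pointing

### The arm

A 6-joint arm with a two-finger parallel gripper is mounted at the origin on a cart in front of the work surface, level with it; the furniture and walls round the work are solid. World frame = base frame: x ahead of the robot, y to its left, z up, the work surface at z = 0. Lengths are in mm, angles in rad, forces in N, time in s.
With the tool pointing down it reaches from about 275 to 1000 mm from the base axis. Payload 8.4 kg.
Tool frame: the origin (TCP) lies between the finger pads; the fingertips stand 8 mm ahead of it and the grasp point (between the pads) lies 11 mm behind it (tcp_to_tips is the distance from the TCP to the fingertips, in mm); z points along the fingers, y is the line along which they close (so a half turn about z gives the same grasp; the last joint's range is limited). The gripper opens to 85 mm and grips with 20 to 120 N. Pads are 22 mm wide; open, the fingers measure 114 mm over their backs; the gripper's body (76 mm by 85 mm) begins 54 mm behind the grasp point. The pads swing forward as they close: fully open they stand 13 mm farther back than shut.
Start: joints at [1.281, 0.353, 1.633, -0, 1.155, -0.002], TCP at [177.401, 599.297, 239.281] pointing down, gripper open.
Joint ranges: [-2.63, 2.63], [-0.92, 2.1], [0.06, 2.66], [-1.3, 4.44], [0, 2.69], [-3.02, 3.02]. Speed limits (rad/s): [2.22, 2.22, 2.79, 3.14, 3.14, 3.14].

### API

Orientations are given as [roll, pitch, yaw] about the fixed x, y, z axes, in that order (R = Rz(yaw) Ry(pitch) Rx(roll)).
In Python, from rig import * gives the robot as it stands.
- The arm moves only by the tool step_arm, never from a script. Its argument "motion" is a list of rows, each an object with "claw": the finger opening in mm, from 0 to 85.4; "delta_pos": the shift along the tool's x, y, z in mm, a list of three; "turn": the turn about the tool's z in rad. In form: [{"claw": claw, "delta_pos": [dx, dy, dz], "turn": turn}, ...]. A call has 1 to 8 rows; each row shifts and turns the commanded pose from where the row before left it, along the tool's axes as they then stand; what a row does not reach is not made up. A row lasts 1/12 s, in which the tool goes at most 41.7 mm and 7.16 degrees, less where a joint would pass 70% of its speed; a pose out of reach is approached as far as the arm can. A call is refused whole if a number of a shift passes 41.7 or a number of a turn 0.125, either way. A call with a gripper value outside its range is refused whole. The fingers move at their own pace and stop on an object; "force" is the grip in N (left out, the last holds). Time passes only in rows, so rows that do not move let the fingers close. It gives the time, the measured TCP pose, the force, the opening and the grip force at its end, in the units of the state.
- sense(): the state, without advancing time (a new reading comes with each control period).
- grab_frame(name): name is "scene" or "top" or "wrist"; returns a dict with "img" (480x640x3 uint8, red, green, blue), "vertical_fov" (degrees; the focal length in pixels is half the picture's height over the tangent of half this angle, whatever the lens; pixels are square), "cx", "cy" (the principal point, pixels), "D" ([k1, k2, p1, p2, k3] as OpenCV has them; the pictures are not rectified), "R" (3x3) and "t" (3): a world point X has camera coordinates R X + t. Camera axes: x right, y down, z forward; pixel columns grow to the right and rows downward; lengths in mm; the calibration is good to about 2 mm. A picture is of the moment at which its call begins. There is no depth.
- sign_off(): hands the job in; it is judged then, once.
The state is a dict: "clock": time; "qpos": joint angles; "qvel": joint speeds; "joint_efforts": joint torques, N m; "eef_pos": TCP position; "tcp_rot": TCP orientation; "contact_force": force on the tool from outside, world axes, zero at the start; "wrist_torque": the same for the moment, N m; "opening": opening from 0.0 (shut) to 1.0 (fully open); "grasp_force": force on a finger pad.
Only numpy, scipy, OpenCV 4.12 (cv2) and the standard library are available. Lean on these libraries where they do the work, as an engineer would, in place of code of your own. Each camera call takes 0.05 s, during which the arm holds its last target. There are 200 camera calls.

### The job

Book the next sieving job: press the green button on the white console right down with the fingertips and let it come up again, point at the red-lidded sample jar, then point at the metal test sieve that it will go through. To point, hold the fingertips about 2 to 3 cm above the middle of the thing for two seconds without touching it; finish while still pointing at the sieve. Do not point at anything else that stands among them on the way, leave the red button alone, and touch, push or lift nothing apart from the console.

Things in the scene. Friction and masses are not known exactly. Their poses are not given: they have to be found in the camera images.
- green_button_top (a point): Centre of the top of the green push button (round cap, 28 mm across) on the console. The top stands about 60 mm above the worktop; the press goes straight down, 6 mm, against a spring (about 1 N at first, 4 N at the end), and it springs back. Close the gripper so that only the fingertips meet the cap.
- green_button (a joint): Travel of the green button in m: 0 is up, 0.006 is right down (a press counts beyond 0.004 for a tenth of a second).
- red_button (a joint): Travel of the red button in m: 0 is up, 0.006 is down. It is the cancel button, the same size as the green one; their centres are 68 mm apart.
- console: Fixed white console on the worktop, 80 x 136 mm and 38 mm high, with the two buttons on top. Origin at the centre of its underside, z up; the green button is 34 mm from the middle toward its own +y, the red button 34 mm toward its -y. It may be turned by up to 0.4 rad.
- jar_red: The sample jar to point at first: clear jar with a red screw lid and reddish-brown contents, 52 mm across, 72 mm tall, standing upright, loose. Origin at the centre of its underside, z up.
- jar_red_top (a point): Centre of the top of the red lid, 72 mm above the worktop.
- sieve: The test sieve to point at last: low round metal cup with a wire mesh inside, 70 mm across, 39 mm tall, open above, loose. Origin at the centre of its underside, z up.
- sieve_top (a point): Centre of the sieve's open top, level with its rim, 39 mm above the worktop.
- jar_tan: Another sample jar, white lid and tan contents, 52 mm across, 72 mm tall, loose; not to be pointed at or touched. Origin at the centre of its underside.
- jar_tan_top (a point): Centre of the top of that white lid, 72 mm above the worktop.
- jar_small: A smaller sample jar, white lid and pale contents, 44 mm across, 60 mm tall, loose; not to be pointed at or touched. Origin at the centre of its underside.
- jar_small_top (a point): Centre of the top of the smaller jar's lid, 60 mm above the worktop.
- weigh_cup: Small empty clear plastic beaker, 46 mm across, 42 mm tall, loose; not to be pointed at or touched. Origin at the centre of its underside.
- weigh_cup_top (a point): Centre of the small beaker's open top, 42 mm above the worktop.
- weight: Small pale knobbed metal calibration weight, 27 mm across, 48 mm tall, loose; not to be pointed at or touched. Origin at the centre of its underside. The six loose things stand in six places, about 9 cm or more from centre to centre, and any of them may stand in any place. Further lab things up to 106 mm tall stand beyond them to the left and back, and lower ones nearer the robot on the left; taller bottles stand at the very back, over 0.8 m ahead.
- weight_top (a point): Top of the weight's knob, 48 mm above the worktop.
There are look-alikes about, which are no part of the job. Leave any orange look-alike of the console alone.

How it is judged:
By the outcome, as a careful person would: the job done as asked, in the order asked, and still so for the second after the job is handed in, with the robot touching nothing.
It also fails if it takes over 48 s, if anything falls off the work surface, if the arm or the gripper's body presses on something with over 40 N, if the wrist force passes 120 N, or if a joint passes its speed limit or range.

## Working session

There is one attempt and no reset: what is moved stays moved. The work goes in short steps, Python scripts to look and compute and a tool call to move; the robot and the scene stay as the last step left them, time stands still between calls to the robot, and variables do not carry over. Pictures are saved under pics/ and viewed, at most 10 in all, crops included, and the job is handed in when it is done.

Besides the shell and the picture viewer there is one more tool, called after ">>>" as name(argument=value, ...) on one line, values as JSON. step_arm: Moves the arm, as the interface text tells. Its arguments: {"type":"object","properties":{"motion":{"type":"array","items":{"type":"object","properties":{"claw":{"type":"number"},"delta_pos":{"type":"array","items":{"type":"number"}},"turn":{"type":"number"}}}},"force":{"type":"number"}},"required":["motion"]}

```bash
mkdir -p pics; cat > h.py <<'E'
from rig import *
import numpy as np, cv2
def K(f):
    fl=240/np.tan(np.radians(f["vertical_fov"])/2)
    return np.array([[fl,0,f["cx"]],[0,fl,f["cy"]],[0,0,1]])
def save(f,n): cv2.imwrite(n,f["img"][:,:,::-1])
def ray(f,px,z):
    R=np.array(f["R"]);t=np.array(f["t"])
    u=cv2.undistortPoints(np.array([[px]],float),K(f),np.array(f["D"],float))[0,0]
    d=R.T@np.array([u[0],u[1],1]);c=-R.T@t
    return (c+d*(z-c[2])/d[2]).round(1)
def proj(f,X):
    return cv2.projectPoints(np.array(X,float).reshape(-1,1,3),cv2.Rodrigues(np.array(f["R"]))[0],np.array(f["t"],float),K(f),np.array(f["D"],float))[0][:,0]
E
python3 - <<'E'
from h import *
import pickle
F={}
for n in("top","scene"):
    F[n]=grab_frame(n);save(F[n],f"pics/{n}.png");f=F[n];print(n,-np.array(f["R"]).T@np.array(f["t"]),f["D"])
pickle.dump(F,open("F.pkl","wb"));s=sense();print(s)
E
```

```text
top [395.01675174 102.40783305 904.71690847] [0.01608202 0.         0.         0.         0.        ]
scene [  16.00500549 -466.21412095  464.00274938] [0.01342086 0.         0.         0.         0.        ]
{'clock': 0.1, 'qpos': array([ 1.28060058e+00,  3.53584729e-01,  1.63403357e+00, -7.42601489e-06,
        1.15522838e+00, -2.41087867e-03]), 'qvel': array([ 8.24174784e-04, -2.35796880e-03, -1.71850138e-03,  8.00823563e-04,
        5.61080225e-07,  7.01568668e-04]), 'joint_efforts': array([ 8.73287354e-04, -6.06358767e+01, -3.42815387e+01,  5.43531905e-05,
        4.01972633e-03, -2.01806563e-05]), 'eef_pos': array([177.28389337, 598.89959277, 238.64432135]), 'tcp_rot': array([-3.14033862e+00,  3.76688386e-06,  2.85381079e+00]), 'contact_force': array([ 0.42410509, -0.66735693,  0.26612745]), 'wrist_torque': array([-0.00730063,  0.03045531,  0.05548586]), 'grasp_force': 0.0, 'opening': 1.0006217492387572}
```

View pics/top.png

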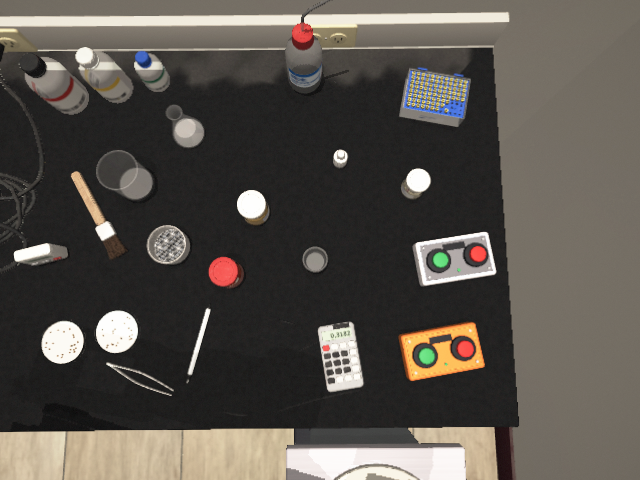

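View pics/scene.png

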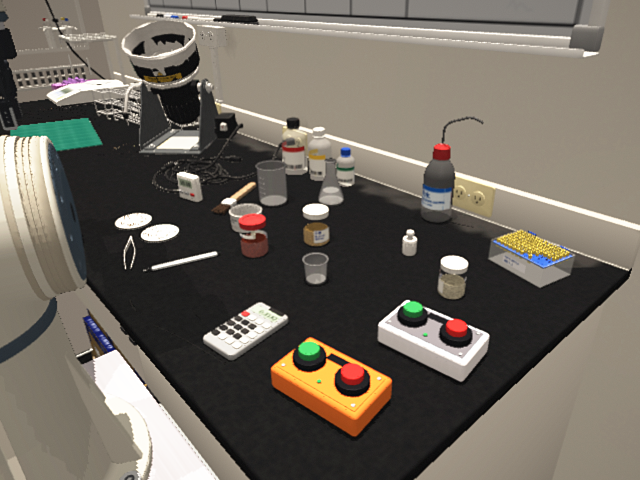

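The top view shows the white console's green button near (439,260) and its red button near (478,254). The red lid is near (223,271), the sieve near (168,244), and the orange look-alike is below the console. I'll enlarge these to read them more closely.

```bash
python3 - <<'E'
from h import *
import pickle
F=pickle.load(open("F.pkl","rb"));im=F["top"]["img"][:,:,::-1]
a=cv2.resize(im[225:295,400:500],None,fx=6,fy=6,interpolation=3)[:,:]
b=cv2.resize(im[220:295,140:250],None,fx=6,fy=6,interpolation=3)
cv2.imwrite("pics/c1.png",a);cv2.imwrite("pics/c2.png",b)
f=F["top"]
for n,p,z in [("green",(439,260),60),("red",(478,254),60),("jar",(223,271),72),("sieve",(168,243),39),("tan",(252,205),72),("small",(418,181),60),("cup",(315,259),42),("wt",(341,154),48),("orange",(442,351),38)]: print(n,ray(f,p,z))
E
```

```text
green [ 479.3 -116.3   60. ]
red [ 489.5 -185.6   60. ]
jar [461.9 263.4  72. ]
sieve [516.6 371.1  39. ]
tan [578.9 214.3  72. ]
small [623.5 -84.9  60. ]
cup [484.7 103.1  42. ]
wt [679.6  53.2  48. ]
orange [ 320.5 -119.5   38. ]
```

View pics/c1.png

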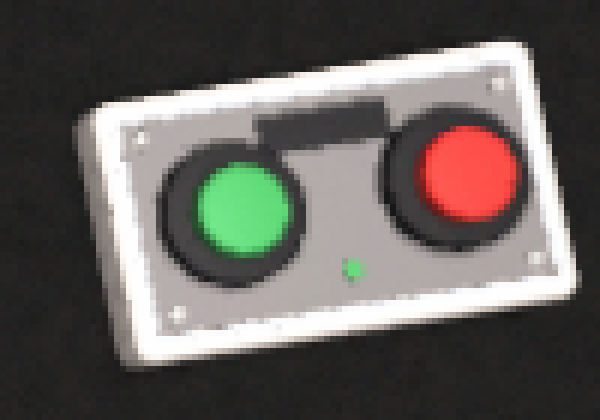

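View pics/c2.png

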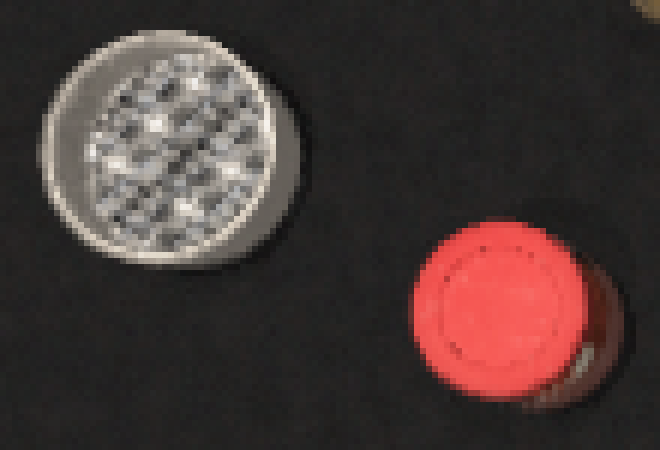

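```bash
python3 - <<'E'
from h import *
import pickle
from scipy.spatial.transform import Rotation as Ro
F=pickle.load(open("F.pkl","rb"))
f=F["top"];s=sense();R=Ro.from_euler("xyz",s["tcp_rot"]).as_matrix();p=s["eef_pos"]
P=[("green",(440.2,259.4),60),("red",(478.2,253.4),60),("jar",(222.7,271.2),72),("sieve",(165.9,244),39)]
for n,q,z in P:
    X=ray(f,q,z);print(n,X,"scene px",proj(F["scene"],X).round(0))
    if n!="red":
        print("  tool shift",(R.T@(X-p)).round(1)); p=X
E
```

```text
green [ 480.4 -118.4   60. ] scene px [[414. 305.]]
  tool shift [-494.2 -601.5  179.4]
red [ 490.5 -186.    60. ] scene px [[458. 323.]]
jar [461.6 263.9  72. ] scene px [[252. 218.]]
  tool shift [126.5 361.2 -12.5]
sieve [514.7 374.9  39. ] scene px [[245. 209.]]
  tool shift [-19.4 121.5  32.8]
```

>>> step_arm(motion=[{"claw":0,"delta_pos":[-12,-15,0],"turn":0},{"claw":0,"delta_pos":[-20,-24,0],"turn":0},{"claw":0,"delta_pos":[-20,-24,0],"turn":0},{"claw":0,"delta_pos":[-20,-24,0],"turn":0},{"claw":0,"delta_pos":[-20,-24,0],"turn":0},{"claw":0,"delta_pos":[-20,-24,0],"turn":0},{"claw":0,"delta_pos":[-20,-24,0],"turn":0},{"claw":0,"delta_pos":[-20,-24,0],"turn":0}], force=30)

```text
clock: 0.77
eef_pos: [271.4, 379.1, 239.0]
tcp_rot: [-3.141, -0.0, 2.854]
contact_force: [1.1, 0.6, -0.0]
opening: -0.001
grasp_force: 0.0
```

>>> step_arm(motion=[{"claw":0,"delta_pos":[-20,-24,0],"turn":0},{"claw":0,"delta_pos":[-20,-24,0],"turn":0},{"claw":0,"delta_pos":[-20,-24,0],"turn":0},{"claw":0,"delta_pos":[-20,-24,0],"turn":0},{"claw":0,"delta_pos":[-20,-24,0],"turn":0},{"claw":0,"delta_pos":[-20,-24,0],"turn":0},{"claw":0,"delta_pos":[-20,-24,0],"turn":0},{"claw":0,"delta_pos":[-20,-24,0],"turn":0}])

```text
clock: 1.43
eef_pos: [370.2, 149.6, 239.2]
tcp_rot: [-3.142, 0.0, 2.854]
contact_force: [0.8, 0.7, 0.1]
opening: 0.001
grasp_force: 0.0
```

>>> step_arm(motion=[{"claw":0,"delta_pos":[-20,-24,0],"turn":0},{"claw":0,"delta_pos":[-20,-24,0],"turn":0},{"claw":0,"delta_pos":[-20,-24,0],"turn":0},{"claw":0,"delta_pos":[-20,-24,0],"turn":0},{"claw":0,"delta_pos":[-20,-24,0],"turn":0},{"claw":0,"delta_pos":[-20,-24,0],"turn":0},{"claw":0,"delta_pos":[-20,-24,0],"turn":0},{"claw":0,"delta_pos":[-20,-24,0],"turn":0}])

```text
clock: 2.1
eef_pos: [469.2, -80.0, 239.1]
tcp_rot: [3.142, -0.0, 2.853]
contact_force: [0.9, 0.1, 0.3]
opening: 0.0
grasp_force: 0.0
```

```bash
cat > d.py <<'E'
from h import *
from scipy.spatial.transform import Rotation as Ro
import sys
T={"green":(480.4,-118.4,60),"jar":(461.6,263.9,72),"sieve":(514.7,374.9,39)}
def go(n):
    s=sense();R=Ro.from_euler("xyz",s["tcp_rot"]).as_matrix()
    print(s["clock"],s["eef_pos"].round(1),s["tcp_rot"].round(4),"op",round(s["opening"],3),s["contact_force"].round(1),s["qpos"].round(2))
    print("shift for tips to",n,(R.T@(np.array(T[n])-s["eef_pos"])-[0,0,8]).round(1))
go(sys.argv[1])
E
python3 d.py green
```

```text
2.1 [469.2 -80.  239.1] [ 3.1416e+00 -3.0000e-04  2.8535e+00] op 0.0 [0.9 0.1 0.3] [-0.17  0.12  1.94  0.    1.08 -1.45]
shift for tips to green [-21.8 -33.7 171.1]
```

>>> step_arm(motion=[{"claw":0,"delta_pos":[-10,-15,0],"turn":0},{"claw":0,"delta_pos":[-6,-10,10],"turn":0},{"claw":0,"delta_pos":[0,0,30],"turn":0},{"claw":0,"delta_pos":[0,0,35],"turn":0},{"claw":0,"delta_pos":[0,0,35],"turn":0},{"claw":0,"delta_pos":[0,0,25],"turn":0},{"claw":0,"delta_pos":[0,0,15],"turn":0},{"claw":0,"delta_pos":[0,0,0],"turn":0}])

```text
clock: 2.77
eef_pos: [474.1, -105.7, 85.5]
tcp_rot: [-3.141, -0.007, 2.854]
contact_force: [-0.9, 0.1, -0.3]
opening: 0.003
grasp_force: 0.0
```

>>> step_arm(motion=[{"claw":0,"delta_pos":[0,0,0],"turn":0},{"claw":0,"delta_pos":[0,0,0],"turn":0}])

```text
clock: 2.93
eef_pos: [477.6, -106.7, 89.9]
tcp_rot: [3.142, 0.001, 2.854]
contact_force: [-0.5, -0.5, 0.5]
opening: -0.001
grasp_force: 0.0
```

```bash
python3 d.py green; python3 - <<'E'
from h import *
f=grab_frame("top");g=grab_frame("scene")
a=cv2.resize(f["img"][210:310,380:510,::-1],None,fx=4,fy=4,interpolation=3)
b=cv2.resize(g["img"][250:350,350:500,::-1],None,fx=4,fy=4,interpolation=3)
o=np.zeros((400,1120,3),np.uint8);o[:,:520]=a;o[:,520:]=b
cv2.imwrite("pics/g.png",cv2.resize(o,None,fx=.7,fy=.7))
E
```

```text
2.9333 [ 477.6 -106.7   89.9] [3.1415e+00 6.0000e-04 2.8541e+00] op -0.001 [-0.5 -0.5  0.5] [-0.22  0.35  2.04  0.    0.75 -1.51]
shift for tips to green [ -6.  -10.4  21.9]
```

View pics/g.png

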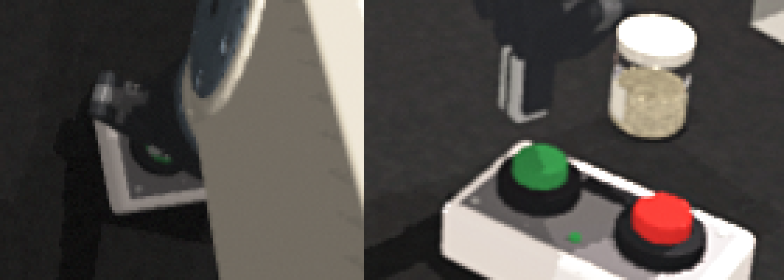

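Right half of the picture: the closed fingertips are above the green cap, a little behind and to its left, which agrees with the computed 12 mm correction. The red button is clear. I'll make the correction and press.

>>> step_arm(motion=[{"claw":0,"delta_pos":[-6,-10.5,0],"turn":0},{"claw":0,"delta_pos":[0,0,8],"turn":0},{"claw":0,"delta_pos":[0,0,6],"turn":0},{"claw":0,"delta_pos":[0,0,0],"turn":0},{"claw":0,"delta_pos":[0,0,0],"turn":0}])

```text
clock: 3.45
eef_pos: [479.5, -118.6, 74.7]
tcp_rot: [-3.142, -0.001, 2.853]
contact_force: [0.2, -0.1, 0.1]
opening: -0.0
grasp_force: 0.0
```

```bash
python3 d.py green
```

```text
3.45 [ 479.5 -118.6   74.7] [-3.1416e+00 -1.4000e-03  2.8534e+00] op -0.0 [ 0.2 -0.1  0.1] [-0.25  0.39  2.04  0.    0.72 -1.53]
shift for tips to green [-0.9  0.4  6.7]
```

>>> step_arm(motion=[{"claw":0,"delta_pos":[-0.5,0,4],"turn":0},{"claw":0,"delta_pos":[0,0,4],"turn":0},{"claw":0,"delta_pos":[0,0,2],"turn":0},{"claw":0,"delta_pos":[0,0,1.5],"turn":0},{"claw":0,"delta_pos":[0,0,0],"turn":0},{"claw":0,"delta_pos":[0,0,0],"turn":0}])

```text
clock: 3.95
eef_pos: [480.8, -118.8, 63.9]
tcp_rot: [3.142, 0.0, 2.854]
contact_force: [0.0, 0.6, 3.2]
opening: 0.002
grasp_force: 1.4
```

>>> step_arm(motion=[{"claw":0,"delta_pos":[0,0,1],"turn":0},{"claw":0,"delta_pos":[0,0,0],"turn":0},{"claw":0,"delta_pos":[0,0,0],"turn":0}])

```text
clock: 4.2
eef_pos: [480.8, -118.8, 62.9]
tcp_rot: [3.142, 0.0, 2.854]
contact_force: [1.4, 1.1, 4.1]
opening: -0.004
grasp_force: 1.6
```

>>> step_arm(motion=[{"claw":0,"delta_pos":[0,0,1],"turn":0},{"claw":0,"delta_pos":[0,0,0.5],"turn":0},{"claw":0,"delta_pos":[0,0,0],"turn":0},{"claw":0,"delta_pos":[0,0,0],"turn":0}])

```text
clock: 4.53
eef_pos: [480.8, -118.8, 61.5]
tcp_rot: [3.142, 0.0, 2.854]
contact_force: [-0.4, 0.9, 6.3]
opening: 0.001
grasp_force: 3.2
```

6.3 N exceeds the 4 N spring, so the button is on its stop. Release it and go high over to the red jar.

>>> step_arm(motion=[{"claw":0,"delta_pos":[0,0,-5],"turn":0},{"claw":0,"delta_pos":[0,0,-10],"turn":0},{"claw":0,"delta_pos":[0,0,-20],"turn":0},{"claw":0,"delta_pos":[0,0,-30],"turn":0},{"claw":0,"delta_pos":[0,0,-30],"turn":0},{"claw":0,"delta_pos":[0,0,-30],"turn":0},{"claw":0,"delta_pos":[0,0,-15],"turn":0},{"claw":0,"delta_pos":[0,0,0],"turn":0}])

```text
clock: 5.2
eef_pos: [482.1, -119.3, 205.4]
tcp_rot: [3.142, 0.006, 2.854]
contact_force: [0.8, -0.8, -0.6]
opening: -0.001
grasp_force: 0.0
```

>>> step_arm(motion=[{"claw":0,"delta_pos":[5,14,0],"turn":0},{"claw":0,"delta_pos":[8,23,0],"turn":0},{"claw":0,"delta_pos":[10,29,0],"turn":0},{"claw":0,"delta_pos":[10,29,0],"turn":0},{"claw":0,"delta_pos":[10,29,0],"turn":0},{"claw":0,"delta_pos":[10,29,0],"turn":0},{"claw":0,"delta_pos":[10,29,0],"turn":0},{"claw":0,"delta_pos":[10,29,0],"turn":0}])

```text
clock: 5.87
eef_pos: [469.2, 105.4, 200.7]
tcp_rot: [-3.141, -0.002, 2.854]
contact_force: [-0.3, 1.1, -0.1]
opening: 0.005
grasp_force: 0.0
```

>>> step_arm(motion=[{"claw":0,"delta_pos":[10,29,0],"turn":0},{"claw":0,"delta_pos":[10,29,0],"turn":0},{"claw":0,"delta_pos":[10,29,0],"turn":0},{"claw":0,"delta_pos":[10,29,0],"turn":0},{"claw":0,"delta_pos":[8,20,0],"turn":0},{"claw":0,"delta_pos":[4,11,0],"turn":0},{"claw":0,"delta_pos":[0,0,0],"turn":0},{"claw":0,"delta_pos":[0,0,0],"turn":0}])

```text
clock: 6.53
eef_pos: [461.7, 259.5, 200.7]
tcp_rot: [-3.14, -0.001, 2.855]
contact_force: [-0.9, 0.4, -0.8]
opening: 0.004
grasp_force: 0.0
```

```bash
python3 d.py jar; python3 - <<'E'
from h import *
g=grab_frame("scene");save(g,"pics/s2.png")
E
```

```text
6.5333 [461.7 259.5 200.7] [-3.1401e+00 -9.0000e-04  2.8551e+00] op 0.004 [-0.9  0.4 -0.8] [ 0.51  0.25  1.87 -0.    1.02 -0.77]
shift for tips to jar [  1.2   4.4 120.7]
```

View pics/s2.png

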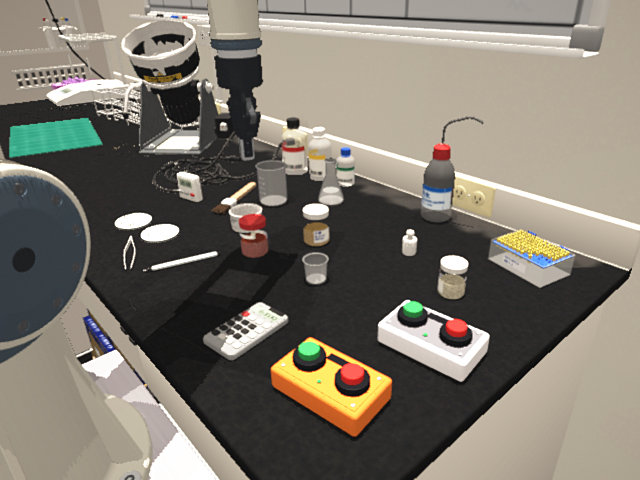

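The green button at (413,310) is back up and nothing has shifted. The tips at (248,158) are above the red lid at (252,220). Descend to 25 mm above the lid.

>>> step_arm(motion=[{"claw":0,"delta_pos":[1.2,4.4,0],"turn":0},{"claw":0,"delta_pos":[0,0,15],"turn":0},{"claw":0,"delta_pos":[0,0,22],"turn":0},{"claw":0,"delta_pos":[0,0,22],"turn":0},{"claw":0,"delta_pos":[0,0,20],"turn":0},{"claw":0,"delta_pos":[0,0,11],"turn":0},{"claw":0,"delta_pos":[0,0,5],"turn":0},{"claw":0,"delta_pos":[0,0,0],"turn":0}])

```text
clock: 7.25
eef_pos: [462.1, 263.8, 105.6]
tcp_rot: [-3.14, -0.001, 2.853]
contact_force: [0.7, -1.5, 0.7]
opening: -0.003
grasp_force: 0.0
```

>>> step_arm(motion=[{"claw":0,"delta_pos":[0,0,0],"turn":0},{"claw":0,"delta_pos":[0,0,0],"turn":0}])

```text
clock: 7.42
eef_pos: [463.2, 264.8, 107.3]
tcp_rot: [3.14, 0.001, 2.854]
contact_force: [0.1, -0.0, -0.1]
opening: 0.004
grasp_force: 0.0
```

```bash
python3 d.py jar; python3 - <<'E'
from h import *
g=grab_frame("scene");t=grab_frame("top")
o=np.hstack([cv2.resize(i,(390,480),interpolation=3) for i in (g["img"][140:260,200:298,::-1],t["img"][200:320,160:258,::-1])])
cv2.imwrite("pics/j.png",o)
E
```

```text
7.4167 [463.2 264.8 107.3] [3.1404e+00 1.2000e-03 2.8536e+00] op 0.004 [ 0.1 -0.  -0.1] [ 0.52  0.38  1.94 -0.    0.82 -0.77]
shift for tips to jar [ 1.3 -1.4 27.3]
```

View pics/j.png

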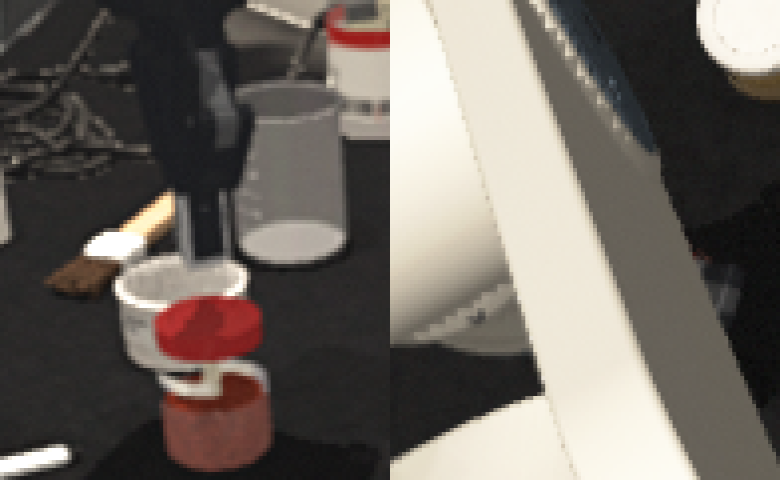

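In the left half the tips are centred over the red lid with a clear gap. They are 27 mm above it, so I'll trim to 25 mm and hold.

>>> step_arm(motion=[{"claw":0,"delta_pos":[1,-1,2],"turn":0},{"claw":0,"delta_pos":[0,0,0],"turn":0},{"claw":0,"delta_pos":[0,0,0],"turn":0},{"claw":0,"delta_pos":[0,0,0],"turn":0},{"claw":0,"delta_pos":[0,0,0],"turn":0},{"claw":0,"delta_pos":[0,0,0],"turn":0},{"claw":0,"delta_pos":[0,0,0],"turn":0},{"claw":0,"delta_pos":[0,0,0],"turn":0}])

```text
clock: 8.18
eef_pos: [461.2, 263.9, 104.3]
tcp_rot: [3.142, 0.0, 2.854]
contact_force: [-0.5, -0.1, 0.2]
opening: 0.001
grasp_force: 0.0
```

>>> step_arm(motion=[{"claw":0,"delta_pos":[0,0,0],"turn":0},{"claw":0,"delta_pos":[0,0,0],"turn":0},{"claw":0,"delta_pos":[0,0,0],"turn":0},{"claw":0,"delta_pos":[0,0,0],"turn":0},{"claw":0,"delta_pos":[0,0,0],"turn":0},{"claw":0,"delta_pos":[0,0,0],"turn":0},{"claw":0,"delta_pos":[0,0,0],"turn":0},{"claw":0,"delta_pos":[0,0,0],"turn":0}])

```text
clock: 8.85
eef_pos: [461.2, 263.9, 104.3]
tcp_rot: [-3.142, 0.0, 2.854]
contact_force: [-0.5, 0.2, 0.8]
opening: 0.004
grasp_force: 0.0
```

>>> step_arm(motion=[{"claw":0,"delta_pos":[0,0,0],"turn":0},{"claw":0,"delta_pos":[0,0,0],"turn":0},{"claw":0,"delta_pos":[0,0,0],"turn":0},{"claw":0,"delta_pos":[0,0,0],"turn":0},{"claw":0,"delta_pos":[0,0,0],"turn":0},{"claw":0,"delta_pos":[0,0,0],"turn":0},{"claw":0,"delta_pos":[0,0,0],"turn":0},{"claw":0,"delta_pos":[0,0,0],"turn":0}])

```text
clock: 9.52
eef_pos: [461.2, 263.9, 104.3]
tcp_rot: [3.142, -0.0, 2.854]
contact_force: [-0.2, 0.1, 0.6]
opening: 0.007
grasp_force: 0.0
```

>>> step_arm(motion=[{"claw":0,"delta_pos":[0,0,0],"turn":0},{"claw":0,"delta_pos":[0,0,0],"turn":0},{"claw":0,"delta_pos":[0,0,0],"turn":0},{"claw":0,"delta_pos":[0,0,0],"turn":0},{"claw":0,"delta_pos":[0,0,0],"turn":0},{"claw":0,"delta_pos":[0,0,0],"turn":0},{"claw":0,"delta_pos":[0,0,0],"turn":0},{"claw":0,"delta_pos":[0,0,0],"turn":0}])

```text
clock: 10.18
eef_pos: [461.1, 263.8, 104.3]
tcp_rot: [-3.142, -0.0, 2.854]
contact_force: [-0.1, -0.2, 0.3]
opening: -0.002
grasp_force: 0.0
```

```bash
python3 d.py jar; python3 d.py sieve
```

```text
10.1833 [461.1 263.8 104.3] [-3.1416 -0.      2.8538] op -0.002 [-0.1 -0.2  0.3] [ 0.52  0.38  1.95 -0.    0.81 -0.77]
shift for tips to jar [-0.4  0.2 24.3]
10.1833 [461.1 263.8 104.3] [-3.1416 -0.      2.8538] op -0.002 [-0.1 -0.2  0.3] [ 0.52  0.38  1.95 -0.    0.81 -0.77]
shift for tips to sieve [-19.8 121.7  57.3]
```

>>> step_arm(motion=[{"claw":0,"delta_pos":[0,0,-15],"turn":0},{"claw":0,"delta_pos":[0,0,-25],"turn":0},{"claw":0,"delta_pos":[-3,16,0],"turn":0},{"claw":0,"delta_pos":[-4,26,0],"turn":0},{"claw":0,"delta_pos":[-4,26,0],"turn":0},{"claw":0,"delta_pos":[-4,26,0],"turn":0},{"claw":0,"delta_pos":[-3,18,0],"turn":0},{"claw":0,"delta_pos":[-1.8,9.7,0],"turn":0}])

```text
clock: 10.85
eef_pos: [515.5, 376.9, 144.3]
tcp_rot: [3.141, 0.001, 2.855]
contact_force: [-0.6, -0.2, -0.5]
opening: -0.002
grasp_force: 0.0
```

>>> step_arm(motion=[{"claw":0,"delta_pos":[0,0,0],"turn":0},{"claw":0,"delta_pos":[0,0,10],"turn":0},{"claw":0,"delta_pos":[0,0,20],"turn":0},{"claw":0,"delta_pos":[0,0,20],"turn":0},{"claw":0,"delta_pos":[0,0,14],"turn":0},{"claw":0,"delta_pos":[0,0,6],"turn":0},{"claw":0,"delta_pos":[0,0,0],"turn":0},{"claw":0,"delta_pos":[0,0,0],"turn":0}])

```text
clock: 11.52
eef_pos: [514.7, 374.5, 74.3]
tcp_rot: [-3.141, -0.0, 2.853]
contact_force: [0.0, -0.2, 0.0]
opening: -0.001
grasp_force: 0.0
```

>>> step_arm(motion=[{"claw":0,"delta_pos":[0,0,0],"turn":0},{"claw":0,"delta_pos":[0,0,0],"turn":0}])

```text
clock: 11.68
eef_pos: [515.3, 375.3, 75.4]
tcp_rot: [3.14, 0.001, 2.854]
contact_force: [-0.1, -0.5, -0.1]
opening: 0.003
grasp_force: 0.0
```

```bash
python3 d.py sieve; python3 - <<'E'
from h import *
g=grab_frame("scene");t=grab_frame("top")
o=np.hstack([cv2.resize(i,(390,480),interpolation=3) for i in (g["img"][140:260,200:298,::-1],t["img"][180:300,130:228,::-1])])
cv2.imwrite("pics/v.png",o)
E
```

```text
11.6833 [515.3 375.3  75.4] [3.1402e+00 1.1000e-03 2.8538e+00] op 0.003 [-0.1 -0.5 -0.1] [ 0.63  0.56  1.72 -0.    0.86 -0.66]
shift for tips to sieve [ 0.5 -0.6 28.4]
```

View pics/v.png

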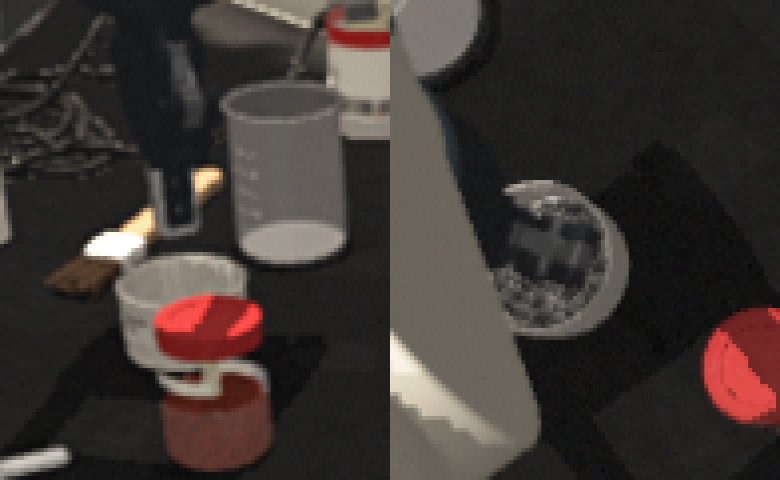

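The tips are over the centre of the sieve, 28 mm above its rim, and nothing has been disturbed. Trim to 25 mm and hold.

>>> step_arm(motion=[{"claw":0,"delta_pos":[0,0,2],"turn":0},{"claw":0,"delta_pos":[0,0,0],"turn":0},{"claw":0,"delta_pos":[0,0,0],"turn":0},{"claw":0,"delta_pos":[0,0,0],"turn":0},{"claw":0,"delta_pos":[0,0,0],"turn":0},{"claw":0,"delta_pos":[0,0,0],"turn":0},{"claw":0,"delta_pos":[0,0,0],"turn":0},{"claw":0,"delta_pos":[0,0,0],"turn":0}])

```text
clock: 12.45
eef_pos: [514.7, 375.0, 72.3]
tcp_rot: [-3.142, -0.0, 2.854]
contact_force: [0.6, -0.9, -0.1]
opening: -0.005
grasp_force: 0.0
```

>>> step_arm(motion=[{"claw":0,"delta_pos":[0,0,0],"turn":0},{"claw":0,"delta_pos":[0,0,0],"turn":0},{"claw":0,"delta_pos":[0,0,0],"turn":0},{"claw":0,"delta_pos":[0,0,0],"turn":0},{"claw":0,"delta_pos":[0,0,0],"turn":0},{"claw":0,"delta_pos":[0,0,0],"turn":0},{"claw":0,"delta_pos":[0,0,0],"turn":0},{"claw":0,"delta_pos":[0,0,0],"turn":0}])

```text
clock: 13.12
eef_pos: [514.7, 374.9, 72.3]
tcp_rot: [-3.142, 0.0, 2.854]
contact_force: [-0.4, 0.6, -0.6]
opening: -0.001
grasp_force: 0.0
```

>>> step_arm(motion=[{"claw":0,"delta_pos":[0,0,0],"turn":0},{"claw":0,"delta_pos":[0,0,0],"turn":0},{"claw":0,"delta_pos":[0,0,0],"turn":0},{"claw":0,"delta_pos":[0,0,0],"turn":0},{"claw":0,"delta_pos":[0,0,0],"turn":0},{"claw":0,"delta_pos":[0,0,0],"turn":0},{"claw":0,"delta_pos":[0,0,0],"turn":0},{"claw":0,"delta_pos":[0,0,0],"turn":0}])

```text
clock: 13.78
eef_pos: [514.7, 374.9, 72.3]
tcp_rot: [-3.142, -0.0, 2.854]
contact_force: [0.0, -0.5, 0.2]
opening: 0.002
grasp_force: 0.0
```

>>> step_arm(motion=[{"claw":0,"delta_pos":[0,0,0],"turn":0},{"claw":0,"delta_pos":[0,0,0],"turn":0},{"claw":0,"delta_pos":[0,0,0],"turn":0},{"claw":0,"delta_pos":[0,0,0],"turn":0},{"claw":0,"delta_pos":[0,0,0],"turn":0},{"claw":0,"delta_pos":[0,0,0],"turn":0},{"claw":0,"delta_pos":[0,0,0],"turn":0},{"claw":0,"delta_pos":[0,0,0],"turn":0}])

```text
clock: 14.45
eef_pos: [514.7, 374.9, 72.3]
tcp_rot: [3.142, 0.0, 2.854]
contact_force: [0.4, -0.5, 0.1]
opening: 0.002
grasp_force: 0.0
```

```bash
python3 d.py sieve; python3 -c "
from rig import *
s=sense()
if 68<s['eef_pos'][2]<75: print(sign_off())"
```

```text
14.45 [514.7 374.9  72.3] [3.1416 0.     2.8537] op 0.002 [ 0.4 -0.5  0.1] [ 0.63  0.56  1.73  0.    0.86 -0.66]
shift for tips to sieve [-0.  -0.  25.3]
the job is handed in; nothing more can be done
None
```

The job is handed in at 14.5 s: I pressed the green button to its stop and let it up, then held the fingertips about 25 mm above the red jar and then the sieve for over 2 s each, finishing over the sieve and touching nothing but the green button.

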